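# Close and bolt the treat bin

### The arm

A 6-joint arm with a two-finger parallel gripper is mounted at the origin on the work surface. World frame = base frame: x ahead of the robot, y to its left, z up, the work surface at z = 0. Lengths are in m, angles in degrees, forces in N, time in s.
With the tool pointing down it reaches from about 0.4 to 0.825 m from the base axis. Payload 7 kg.
Tool frame: the origin (TCP) lies between the finger pads; the fingertips stand 25 mm ahead of it and the grasp point (between the pads) lies 6 mm ahead of it; z points along the fingers, y is the line along which they close (so a half turn about z gives the same grasp; the last joint's range is limited). The gripper opens to 88 mm and grips with 3 to 60 N. Pads are 19 mm wide; open, the fingers measure 130 mm over their backs; the gripper's body (78 mm by 193 mm) begins 47 mm behind the grasp point.
Start: joints at [88.356, 20.546, 0.682, 0, -70.136, -16.507], TCP at [0.21, 0.641, 0.252] pointing down, gripper open.
Joint ranges: [-176.03, 176.03], [-82.01, 121.73], [-58.28, 71.71], [-173.87, 95.51], [-174.79, -0.11], [-173.66, 173.66]. Speed limits (degrees/s): [136.94, 136.94, 172.46, 180, 180, 180].

### API

Orientations are given as [roll, pitch, yaw] about the fixed x, y, z axes, in that order (R = Rz(yaw) Ry(pitch) Rx(roll)).
In Python, from plant import ctrl, order, snapshot gives the robot as it stands (ctrl), with the cameras as plain functions and the job (order).
- The arm moves only by the tool move_tool, called after ">>>" as name(argument=value, ...) on one line, values as JSON. Schema: {"type":"object","properties":{"offsets":{"type":"array","items":{"type":"array","items":{"type":"number"},"minItems":5,"maxItems":5},"minItems":1,"maxItems":8},"only":{"type":"string"},"quiet":{"type":"boolean"},"lines":{"type":"string"}},"required":["offsets"],"additionalProperties":false}. offsets is a list of rows, 1 to 8 of them, each of 5 numbers: dx, dy, dz in parts of the range, where 1.0 means 1 m, then a turn about the tool's z in a scale on which 1.0 is 120 degrees, then the finger opening in m; each row is the pose to reach, as a shift and turn from the pose commanded when the call began, along the tool's axes at that moment; what a row does not reach only later rows make up. A row lasts 1/8 s, in which the tool goes at most 0.0625 m and 10.7 degrees, less where a joint would pass 70% of its speed; a pose out of reach is approached as far as the arm can. The fingers move at their own pace and stop on an object; the grip force is fixed at half the most. Time passes only in rows, so rows that do not move let the fingers close. The tool returns the time, the measured TCP pose, the force, the opening and the grip force at its end. only (a regular expression) keeps the lines of the reply that match it, lines (a string "A,B") keeps lines A to B, and quiet returns only ok. Shift and turn numbers lie between -1 and 1, and a call with a number outside is refused. Input that does not fit is refused with a message, and nothing moves.
- ctrl.get_obs(): the state, without advancing time (a new reading comes with each control period).
- snapshot(name): name is "scene" or "top" or "wrist"; returns a dict with "frame" (400x640x3 uint8, red, green, blue), "z_map" (400x640 float32, m along the optical axis (not along the pixel's ray), 0 where there is no reading), "fovy" (degrees; the focal length in pixels is half the picture's height over the tangent of half this angle, whatever the lens; pixels are square), "cx", "cy" (the principal point, pixels), "k1" (the pictures are not rectified: a ray, as slopes to the right and down, at radius r is drawn at 1 + k1 r^2 times it, then the intrinsics apply), "R" (3x3) and "t" (3): a world point X has camera coordinates R X + t; the wrist camera has in their place "T_tool_cam" (4x4, takes a point from camera to tool coordinates, whose origin is the TCP and whose axes are the flange's). Camera axes: x right, y down, z forward; pixel columns grow to the right and rows downward; lengths in m; the calibration is good to about 2 mm. A picture is of the moment at which its call begins: read the wrist's pose just before it.
- order.close_job(): hands the job in; it is judged then, once.
The state is a dict: "clock": time; "joint_pos": joint angles; "qvel": joint speeds; "tau": joint torques, N m; "tool_pos": TCP position; "orientation": TCP orientation; "force": force on the tool from outside, world axes, zero at the start; "moment": the same for the moment, N m; "opening": finger opening in m; "gripper_force": force on a finger pad.
Only numpy, scipy, OpenCV 4.12 (cv2) and the standard library are available. Lean on these libraries where they do the work, as an engineer would, in place of code of your own. Each camera call takes 0.05 s, during which the arm holds its last target. There are 200 camera calls.

### The job

Lower the lid of the dog-treat bin gently onto its rubber seal, then push the barrel bolt across, pressing the lid down just enough for the bolt to line up with the keeper's eye, until its tip is fully home against the stop in the keeper. Go by feel and never force the bolt, and leave it holding the lid shut, with the other things left where they are.

Things in the scene. Friction and masses are not known exactly. Their poses are not given: they have to be found in the camera images.
- bin: white open box fixed to the counter, 200 (x) by 280 (y) by 110 mm high, 8 mm walls, lid hinged along its far top edge. Origin: centre of its underside; x from the bolt edge to the hinge, y along the hinge to the keeper, z up. Hinge axis: x = 100, z = 112 mm. A soft rubber strip on the front rim holds the lid up to 26 mm off hard-closed; squeezing it takes about 4 to 13 N at the knob
- lid (a joint): lid angle, rad: 0 closed hard down, grows as it opens, to 1.15. Stiff hinge: stays where left. Rests on the seal at 0.08 to 0.135. The lid is a 0.25 kg board, 205 mm from hinge to free edge, 145 mm to either side, 12 mm thick: its underside lies in the hinge plane, its upper face 12 mm above
- lid_edge (a point): middle of the lid's free edge, on its upper face, 205 mm from the hinge line; axes of the lid: x to the hinge, y along the hinge, z out of the upper face. The middle of the lid and its -y half are bare wood, good for pushing
- bolt (a joint): how far the bolt has been slid along the bin's +y, towards the keeper, in m: 0 is fully drawn back. The tip reaches the mouth of the eye at 0.012 and the keeper's stop (fully home) at 0.042. Sliding friction about 2 N, no spring: it stays where it is left
- bolt_knob (a point): grip point of the bolt: upright brass knob, 16 mm in diameter, its top 12 mm above this point. The point is 43 mm above the lid's upper face, 165 mm from the hinge line, and moves with bolt and lid; axes as the lid's. Clear to 20 mm below it. With the bolt drawn back two guide loops of the rod, 20 mm high above the lid's face, are centred 25 mm to -y and 75 mm to +y of the knob
- bolt_tip (a point): centre of the leading (+y) end of the steel bolt rod, 10 mm in diameter square-ended; 85 mm from the knob's axis and 32 mm below the grip point, 11 mm above the lid's upper face
- tin_a: tin with a green label, 68 mm wide, 85 mm high, standing in the bin; origin at its foot
- tin_b: tin with a yellow label, same size, standing in the bin; origin at its foot
- jar: amber glass jar with wooden cap, 72 mm wide, 95 mm high, beside the bin on its -y side; origin at its foot
- mug: blue mug, 76 mm wide, 85 mm high, beside the bin beyond the keeper; origin at its foot
- bowl: white bowl, 140 mm wide, 60 mm high; origin at its foot
- spoon: wooden spoon lying on the counter to the left; origin on its underside near the middle
- keeper: bracket outside the bin's +y wall. Origin: on the face of its soft rubber stop (gives 1 mm per 3.5 N), at the tip's height with the lid hard down; axes as the bin's. Its brass eye (y -30 to -8 mm) has 4 mm bars and opens 15 (x) by 13 (z) mm: 1.5 mm play over and under the rod. The opening is fixed, centred 0.3 to 12 mm above the origin, unmeasured: feel how far to press

How it is judged:
By the outcome, as a careful person would: the job done as asked, in the order asked, and still so for the second after the job is handed in, with the robot touching nothing.
It also fails if it takes over 72 s, if anything falls off the work surface, if the arm or the gripper's body presses on something with over 40 N, if the wrist force passes 120 N, or if a joint passes its speed limit or range.

## Working session

There is one attempt and no reset: what is moved stays moved. The work goes in short steps, Python scripts to look and compute and a tool call to move; the robot and the scene stay as the last step left them, time stands still between calls to the robot, and variables do not carry over. Pictures are saved under pics/ and viewed, at most 10 in all, crops included, and the job is handed in when it is done.

```bash
ls; mkdir -p pics; cat > h.py <<'E'
import numpy as np, cv2
from plant import ctrl, order, snapshot
from scipy.spatial.transform import Rotation as Ro
def snap(n):
    o=ctrl.get_obs(); s=snapshot(n); s['o']=o
    if 'R' not in s:
        T=np.array(s['T_tool_cam']); Rt=Ro.from_euler('xyz',o['orientation'],degrees=True).as_matrix()
        Rc=Rt@T[:3,:3]; c=Rt@T[:3,3]+np.array(o['tool_pos']); s['Rwc']=Rc; s['c']=c
    else:
        s['Rwc']=np.array(s['R']).T; s['c']=-s['Rwc']@np.array(s['t'])
    return s
def rays(s,uv):
    uv=np.asarray(uv,float).reshape(-1,2); f=200/np.tan(np.radians(s['fovy']/2))
    d=(uv-[s['cx'],s['cy']])/f; p=d.copy()
    for _ in range(20): p=d/(1+s['k1']*(p**2).sum(1,keepdims=True))
    return np.c_[p,np.ones(len(p))]
def pts(s,uv):   # by depth
    uv=np.asarray(uv).reshape(-1,2); z=s['z_map'][uv[:,1].astype(int),uv[:,0].astype(int)]
    return (rays(s,uv)*z[:,None])@s['Rwc'].T+s['c']
def plane(s,uv,h):
    d=rays(s,uv)@s['Rwc'].T; return s['c']+d*((h-s['c'][2])/d[:,2])[:,None]
def cloud(s):
    v,u=np.mgrid[0:400,0:640]; return pts(s,np.c_[u.ravel(),v.ravel()]).reshape(400,640,3)
def save(s,n): cv2.imwrite('pics/'+n,s['frame'][...,::-1])
E
python3 - <<'E'
from h import *
for n in('scene','top'):
    s=snap(n); save(s,n+'.png'); np.save(n+'.npy',cloud(s)); print(n,s['c'],s['fovy'],s['k1'])
print(s['o'])
E
```

```text
pics
plant.py
scene [1.02373644 0.70594257 0.93749062] 54.5054315593468 -0.07998945276813732
top [ 0.42152333 -0.01004961  1.51325211] 54.0407766157752 -0.017982474231683004
{'clock': 0.05, 'joint_pos': array([ 8.83580183e+01,  2.05914332e+01,  6.33725584e-01, -1.89067252e-02,
       -7.01359694e+01, -1.65060547e+01]), 'qvel': array([ 0.04989726, -0.11658373,  0.10650898,  0.07376612, -0.03970336,
       -0.01668195]), 'tau': array([-1.15743027e-03, -5.84674251e+01,  2.94060749e+01,  7.02609435e+00,
        1.02550132e-02, -4.69021541e-05]), 'tool_pos': array([0.21014354, 0.64098508, 0.25062613]), 'orientation': array([ 1.79905133e+02, -9.57654876e-03, -1.81544673e+01]), 'force': array([-0.22615512,  0.95694837, -0.23206471]), 'moment': array([ 0.00267203, -0.00738143,  0.02215191]), 'gripper_force': 0.0, 'opening': 0.08772350449711418}
```

View pics/scene.png

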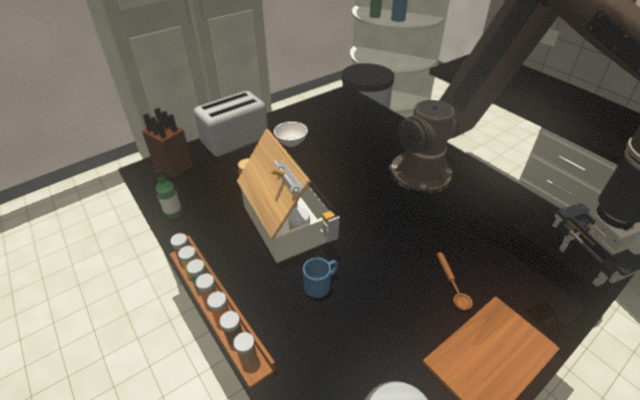

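View pics/top.png

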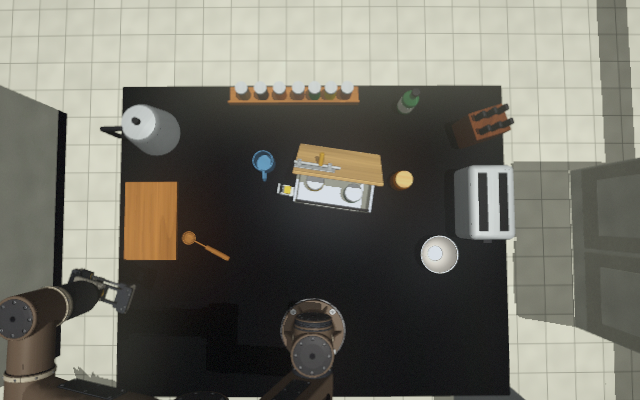

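The top view shows the open bin at about px (335,180): the lid is at (340,165), the brass knob at (320,158), the keeper at (287,189), the mug at (263,163) and the jar at (402,180). Next I'll measure these.

```bash
python3 - <<'E'
from h import *
for n,box in(('top',(280,135,395,220)),('scene',(225,125,350,265))):
    s=snap(n); C=cloud(s); F=s['frame']; hsv=cv2.cvtColor(F,cv2.COLOR_RGB2HSV)
    m=np.zeros((400,640),bool); m[box[1]:box[3],box[0]:box[2]]=1
    wood=m&(hsv[...,1]>70)&(hsv[...,0]>8)&(hsv[...,0]<22)&(hsv[...,2]>90)&(C[...,2]>.1)
    P=C[wood]; 
    for _ in range(6):
        c=P.mean(0); nn=np.linalg.svd(P-c)[2][2]; nn*=np.sign(nn[2]); d=(P-c)@nn; P=P[abs(d)<.004]
    ang=np.degrees(np.arccos(nn[2])); hd=np.degrees(np.arctan2(nn[1],nn[0]))
    print(n,'lid n',nn,'angle rad',np.radians(ang),'azimuth',hd,len(P),P.min(0),P.max(0),c, 'std',d.std())
    w=m&(hsv[...,1]<40)&(hsv[...,2]>120)&(abs(C[...,2]-.11)<.006)
    Q=C[w][:,:2].astype(np.float32); print('rim',len(Q),cv2.minAreaRect(Q),C[w][:,2].mean())
    b=m&(hsv[...,1]>140)&(hsv[...,0]>18)&(hsv[...,0]<32)
    k,l,st,ce=cv2.connectedComponentsWithStats(b.astype(np.uint8))
    for i in range(1,k):
        if st[i,4]>8: print('yel',st[i],np.median(C[l==i],0))
    cv2.imwrite('pics/c_%s.png'%n,cv2.resize(F[box[1]:box[3],box[0]:box[2],::-1],None,fx=5,fy=4 if n=='x' else 5,interpolation=cv2.INTER_CUBIC)[:600])
E
```

```text
top lid n [ 0.82983145 -0.13185593  0.54221194] angle rad 0.9977289442608974 azimuth -9.028525599724382 274 [ 0.57540096 -0.22959378  0.17988208] [0.6474108  0.05367855 0.22987657] [ 0.60843978 -0.09224832  0.20744338] std 0.0011401419790906483
rim 114 ((0.5192615389823914, -0.054076313972473145), (0.3200342059135437, 0.09533228725194931), 81.40243530273438) 0.10913377817214821
yel [319 152   5  14  52] [ 0.61433368 -0.02919165  0.27818816]
yel [285 186   6   7  32] [0.52621982 0.08790098 0.14628036]
scene lid n [ 0.82709441 -0.1539775   0.5405606 ] angle rad 0.9996930149268933 azimuth -10.545843685983675 587 [ 0.53953143 -0.23033266  0.12405528] [0.68799989 0.04651828 0.28281251] [ 0.6146361  -0.07835974  0.20853524] std 0.0012050054462817037
rim 148 ((0.557573676109314, 0.021397754549980164), (0.2312392294406891, 0.09285572171211243), 28.507251739501953) 0.10872060510071511
yel [324 211   9   8  34] [0.52900211 0.08489743 0.14673575]
```

View pics/c_top.png

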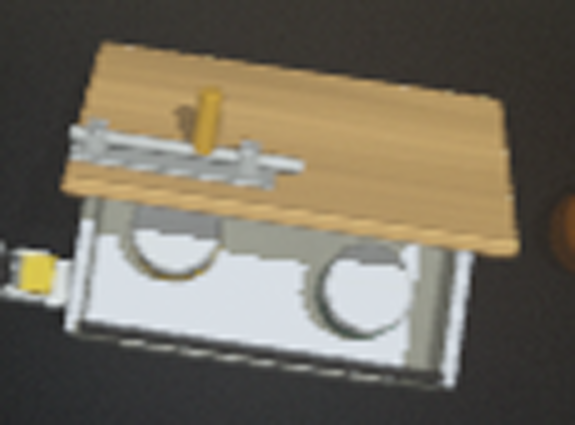

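```bash
python3 - <<'E'
from h import *
s=snap('top')
def g(p,h):
    uv=(np.array(p,float)+.5)/5-.5+[280,135]; return plane(s,uv,h)
def rep(n,a):
    d=a[0]-a[1]; print(n,a.round(4).tolist(),'len',np.linalg.norm(d[:2]).round(4),'yaw',np.degrees(np.arctan2(-d[0],d[1])).round(2))
rep('free edge',g([(62,191),(518,254)],.2845))
rep('hinge edge',g([(103,42),(502,97)],.120))
rep('rim front',g([(66,331),(453,387)],.110))
print('rim left/hinge-ward',g([(85,200)],.11))
print('knob top',g([(210,90)],.31),'keeper',g([(37,271)],.146))
E
```

```text
free edge [[0.5669, 0.0624, 0.2845], [0.5259, -0.2243, 0.2845]] len 0.2896 yaw -8.15
hinge edge [[0.6937, 0.0426, 0.12], [0.6527, -0.2431, 0.12]] len 0.2886 yaw -8.16
rim front [[0.4867, 0.07, 0.11], [0.4454, -0.2069, 0.11]] len 0.2799 yaw -8.49
rim left/hinge-ward [[0.58097032 0.0561815  0.11      ]]
knob top [[ 0.62627057 -0.03069271  0.31      ]] keeper [[0.52714905 0.08813732 0.146     ]]
```

Careful with the scale: turns go in shares of 120 degrees. That gives: -9.9 degrees / 120 = -0.0825.

>>> move_tool(offsets=[[0, 0, -0.1, 0, 0], [0, 0, -0.15, -0.0417, 0], [0.65, 0.63, -0.15, -0.0825, 0], [0.65, 0.63, -0.15, -0.0825, 0], [0.65, 0.63, -0.15, -0.0825, 0], [0.65, 0.63, -0.15, -0.0825, 0], [0.65, 0.63, -0.15, -0.0825, 0], [0.65, 0.63, -0.15, -0.0825, 0]])

```text
clock: 1.25
tool_pos: [0.3852, 0.3076, 0.3872]
orientation: [-180.0, -0.0, -8.2]
force: [1.9, 0.5, 0.7]
opening: 0.0132
gripper_force: 0.0
```

>>> move_tool(offsets=[[0.309, 0.426, 0, 0, 0], [0.309, 0.426, 0, 0, 0], [0.309, 0.426, 0, 0, 0], [0.309, 0.426, 0, 0, 0], [0.309, 0.426, 0, 0, 0], [0.309, 0.426, 0, 0, 0], [0.309, 0.426, 0, 0, 0], [0.309, 0.426, 0, 0, 0]])

```text
clock: 2.25
tool_pos: [0.6179, -0.1351, 0.3869]
orientation: [-180.0, -0.0, -8.3]
force: [1.1, 0.9, 0.4]
opening: 0.0003
gripper_force: 0.0
```

```bash
python3 - <<'E'
from h import *
s=snap('wrist'); save(s,'w1.png'); o=s['o']; print(o['tool_pos'],o['joint_pos'],o['opening'])
E
```

```text
[ 0.61788964 -0.13506674  0.38694975] [ 5.31970576e+00  1.35613830e+01  8.16236707e+00 -4.65902677e-03
 -8.45852911e+01  7.64302441e+01] 0.0002509470474456062
```

View pics/w1.png

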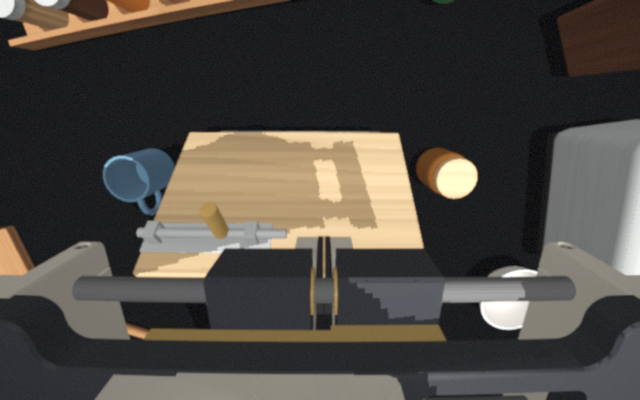

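The wrist view shows the closed fingers at (325,245) over the bare -y half. The knob at (213,220) is well clear to +y. Next I'll go down behind the lid's upper face.

>>> move_tool(offsets=[[0.015, 0.021, 0.03, 0, 0], [0.015, 0.021, 0.08, 0, 0], [0.015, 0.021, 0.112, 0, 0], [0.015, 0.021, 0.112, 0, 0], [-0.005, 0.021, 0.112, 0, 0], [-0.01, 0.021, 0.112, 0, 0], [-0.015, 0.021, 0.112, 0, 0], [-0.015, 0.021, 0.112, 0, 0]])

```text
clock: 3.3
tool_pos: [0.5996, -0.1516, 0.2758]
orientation: [-180.0, -0.1, -8.2]
force: [-0.3, -0.7, -0.4]
opening: 0.0003
gripper_force: 0.0
```

>>> move_tool(offsets=[[-0.012, 0, 0, 0, 0], [-0.022, 0, 0, 0, 0], [-0.028, 0, 0.002, 0, 0], [-0.035, 0, 0.007, 0, 0], [-0.041, 0, 0.012, 0, 0], [-0.047, 0, 0.0175, 0, 0], [-0.053, 0, 0.0235, 0, 0], [-0.053, 0, 0.0235, 0, 0]])

```text
clock: 4.3
tool_pos: [0.5461, -0.144, 0.2507]
orientation: [180.0, 0.1, -8.3]
force: [0.1, 0.5, 0.4]
opening: 0.0007
gripper_force: 0.0
```

```bash
python3 - <<'E'
from h import *
s=snap('scene'); save(s,'s2.png')
C=cloud(s);hsv=cv2.cvtColor(s['frame'],cv2.COLOR_RGB2HSV)
m=np.zeros((400,640),bool); m[110:265,215:350]=1
P=C[m&(hsv[...,1]>70)&(hsv[...,0]>8)&(hsv[...,0]<22)&(hsv[...,2]>90)&(C[...,2]>.1)]
for _ in range(8):
    c=P.mean(0); n=np.linalg.svd(P-c)[2][2]; n*=np.sign(n[2]); P=P[abs((P-c)@n)<.004]
print(n,np.arccos(n[2]),len(P))
E
```

```text
[ 0.65728145 -0.16362621  0.7356681 ] 0.7441438130004134 452
```

>>> move_tool(offsets=[[-0.0055, 0, 0.006, 0, 0], [-0.011, 0, 0.0125, 0, 0], [-0.016, 0, 0.019, 0, 0], [-0.0206, 0, 0.026, 0, 0], [-0.025, 0, 0.033, 0, 0], [-0.0288, 0, 0.04, 0, 0], [-0.0325, 0, 0.0475, 0, 0], [-0.0356, 0, 0.055, 0, 0]])

```text
clock: 5.35
tool_pos: [0.5114, -0.1389, 0.1959]
orientation: [180.0, 0.0, -8.2]
force: [1.0, 0.6, -0.1]
opening: 0.0006
gripper_force: 0.2
```

```bash
python3 - <<'E'
from h import *
s=snap('scene'); save(s,'s3.png')
C=cloud(s);hsv=cv2.cvtColor(s['frame'],cv2.COLOR_RGB2HSV)
m=np.zeros((400,640),bool); m[110:265,215:350]=1
P=C[m&(hsv[...,1]>70)&(hsv[...,0]>8)&(hsv[...,0]<22)&(hsv[...,2]>90)&(C[...,2]>.1)]
for _ in range(8):
    c=P.mean(0); n=np.linalg.svd(P-c)[2][2]; n*=np.sign(n[2]); P=P[abs((P-c)@n)<.004]
print(n,np.arccos(n[2]),len(P),s['o']['force'])
E
```

```text
[ 0.19300439 -0.13434766  0.9719568 ] 0.23738265599702468 251 [ 1.04940718  0.61063975 -0.05606825]
```

View pics/s3.png

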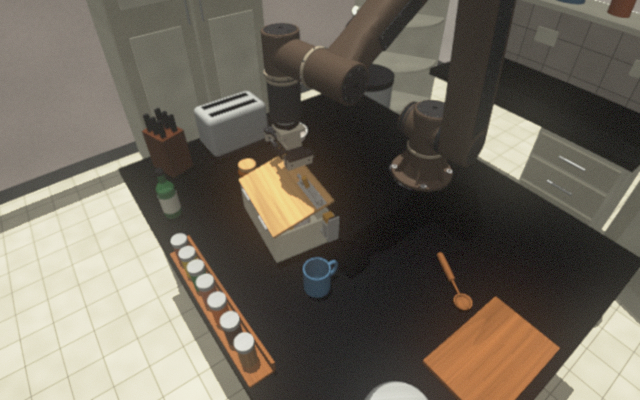

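The fingertips are on the lid at (300,160). The lid is nearly closed, and the mug and jar haven't moved. I'll slow down and feel for the seal.

>>> move_tool(offsets=[[-0.0015, 0, 0.003, 0, 0], [-0.003, 0, 0.006, 0, 0], [-0.004, 0, 0.009, 0, 0], [-0.005, 0, 0.012, 0, 0], [-0.005, 0, 0.014, 0, 0], [-0.005, 0, 0.016, 0, 0], [-0.0055, 0, 0.0175, 0, 0], [-0.006, 0, 0.019, 0, 0]])

```text
clock: 6.4
tool_pos: [0.5059, -0.1381, 0.1774]
orientation: [-180.0, -0.0, -8.3]
force: [-0.0, 0.2, -0.2]
opening: 0.0006
gripper_force: 0.1
```

>>> move_tool(offsets=[[0, 0, 0.001, 0, 0], [-0.0005, 0, 0.002, 0, 0], [-0.0005, 0, 0.003, 0, 0], [-0.001, 0, 0.004, 0, 0], [-0.001, 0, 0.004, 0, 0]])

```text
clock: 7.02
tool_pos: [0.5047, -0.1379, 0.1733]
orientation: [-180.0, 0.0, -8.3]
force: [0.5, -0.8, 0.4]
opening: 0.0007
gripper_force: 0.0
```

>>> move_tool(offsets=[[0, 0, 0.001, 0, 0], [-0.0005, 0, 0.002, 0, 0], [-0.0005, 0, 0.003, 0, 0], [-0.0005, 0, 0.003, 0, 0]])

```text
clock: 7.52
tool_pos: [0.5042, -0.1379, 0.1703]
orientation: [180.0, 0.0, -8.3]
force: [-0.5, -0.2, -0.2]
opening: 0.0006
gripper_force: 0.0
```

```bash
python3 - <<'E'
from h import *
s=snap('wrist'); save(s,'w4.png'); print(s['o']['force'],s['o']['tool_pos'])
E
```

```text
[-0.46876291 -0.17909347 -0.16821664] [ 0.50418865 -0.13790236  0.17029211]
```

View pics/w4.png

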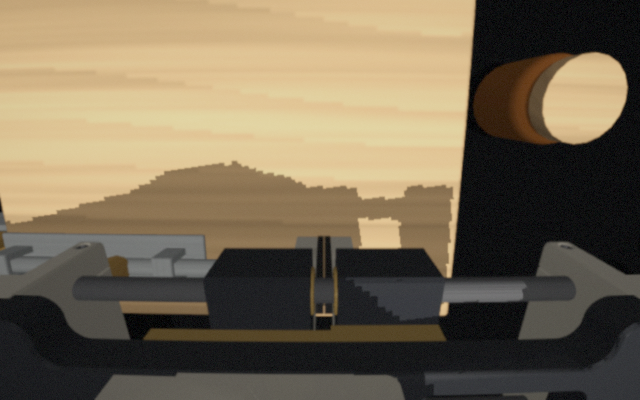

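The lid lies nearly flat under the fingertips at (323,240), and the knob is at (118,265). I'll keep going down gently to feel the seal.

>>> move_tool(offsets=[[0, 0, 0.001, 0, 0], [0, 0, 0.002, 0, 0], [0, 0, 0.002, 0, 0]])

```text
clock: 7.95
tool_pos: [0.5042, -0.1379, 0.1684]
orientation: [180.0, 0.0, -8.3]
force: [-0.7, -0.6, 1.0]
opening: 0.0004
gripper_force: 0.4
```

>>> move_tool(offsets=[[0, 0, 0.001, 0, 0], [0, 0, 0.002, 0, 0], [0, 0, 0.002, 0, 0]])

```text
clock: 8.32
tool_pos: [0.5042, -0.1379, 0.1664]
orientation: [180.0, 0.0, -8.3]
force: [-0.6, -0.1, 1.6]
opening: 0.0006
gripper_force: 0.8
```

```bash
python3 - <<'E'
from h import *
s=snap('wrist'); C=cloud(s);hsv=cv2.cvtColor(s['frame'],cv2.COLOR_RGB2HSV)
P=C[10:150,20:440].reshape(-1,3)
for _ in range(5):
    c=P.mean(0); n=np.linalg.svd(P-c,full_matrices=False)[2][2]; n*=np.sign(n[2]); P=P[abs((P-c)@n)<.003]
print(n,np.arccos(n[2]),len(P),c)
E
```

```text
[ 0.10607348 -0.01610074  0.99422793] 0.10749537502560218 56126 [ 0.61122478 -0.09718082  0.12989065]
```

>>> move_tool(offsets=[[0, 0, 0.001, 0, 0], [0, 0, 0.002, 0, 0], [0, 0, 0.002, 0, 0]])

```text
clock: 8.75
tool_pos: [0.5041, -0.1379, 0.1643]
orientation: [180.0, 0.0, -8.3]
force: [-2.5, 1.3, 3.3]
opening: 0.0
gripper_force: 1.4
```

>>> move_tool(offsets=[[0, 0, -0.01, 0, 0], [0, 0, -0.03, 0, 0], [0, 0, -0.08, 0, 0.02], [0, 0, -0.12, 0, 0.05], [0, 0, -0.12, 0, 0.05], [0, 0, -0.12, 0, 0.05]])

```text
clock: 9.5
tool_pos: [0.5042, -0.1378, 0.2845]
orientation: [-180.0, -0.0, -8.3]
force: [0.0, 0.2, 0.1]
opening: 0.0349
gripper_force: 0.0
```

```bash
python3 - <<'E'
from h import *
s=snap('wrist'); save(s,'w5.png');o=s['o'];C=cloud(s);print(o['tool_pos'],o['force'])
np.save('w5.npy',C)
hsv=cv2.cvtColor(s['frame'],cv2.COLOR_RGB2HSV)
ey=np.array([.1435,.9897]);ex=np.array([.9897,-.1435]);b0=np.array([.565,-.0828])
q=(C[...,:2]-b0); bx=q@ex; by=q@ey
m=(by<.02)&(by>-.13)&(bx>-.09)&(bx<.08)&(abs(C[...,2]-.13)<.03)
P=C[m]
for _ in range(5):
    c=P.mean(0); n=np.linalg.svd(P-c,full_matrices=False)[2][2]; n*=np.sign(n[2]); P=P[abs((P-c)@n)<.003]
print(n,np.arccos(n[2]),len(P),c)
kn=(C[...,2]>.16)&(abs(bx+.06)<.04)&(by>.02)&(by<.12)
Z=C[kn]; print('knob',len(Z),Z[:,2].max() if len(Z) else 0); T=Z[Z[:,2]>Z[:,2].max()-.006]; print(np.median(T,0),((T[:,:2]-b0)@np.c_[ex,ey]).mean(0), np.ptp((T[:,:2]-b0)@np.c_[ex,ey],axis=0))
E
```

```text
[ 0.50420118 -0.13776446  0.28447826] [0.00410483 0.24221622 0.100684  ]
[ 0.09123093 -0.01511569  0.99571504] 0.09260698822735759 26276 [ 0.55787133 -0.13815273  0.13350801]
knob 599 0.3685027686749435
[ 0.53039619 -0.05700798  0.36788827] [-0.03788026  0.02072829] [0.00282186 0.00183026]
```

View pics/w5.png

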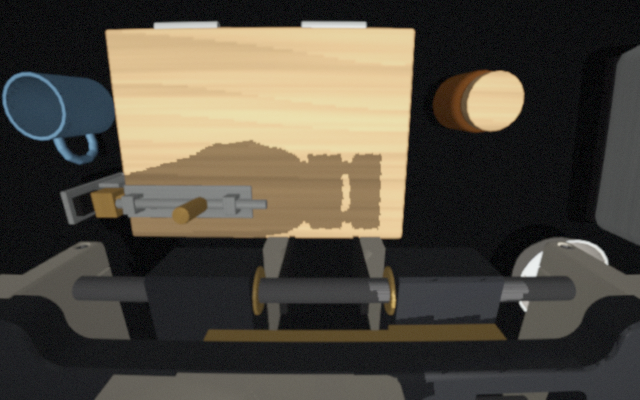

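The lid is flat on the seal. The knob's top is at about (180,213) and its base at (203,203). The keeper eye is at (107,203), next to the rod tip, and the mug and jar haven't moved. Now I'll locate the knob.

```bash
python3 - <<'E'
from h import *
ey=np.array([.1435,.9897]);ex=np.array([.9897,-.1435]);b0=np.array([.565,-.0828]);B=np.c_[ex,ey]
s=snap('wrist');C=cloud(s);hsv=cv2.cvtColor(s['frame'],cv2.COLOR_RGB2HSV)
m=np.zeros((400,640),np.uint8); m[180:235,165:215]=1
m&=((hsv[...,1]>110)&(hsv[...,0]>12)&(hsv[...,0]<32)&(C[...,2]>.15)).astype(np.uint8)
P=C[m>0]; b=(P[:,:2]-b0)@B; print(len(P),P.min(0),P.max(0))
t=P[:,2]>.188; print('top', t.sum(), b[t].mean(0),b[t].min(0),b[t].max(0), np.median(P[t],0))
t=~t; print('side', t.sum(), b[t].mean(0),b[t].min(0),b[t].max(0))
v,u=np.nonzero(m);print(u.min(),u.max(),v.min(),v.max(),s['c'])
# keeper & edges
k=np.zeros((400,640),np.uint8); k[165:225,60:126]=1
K=C[(k>0)&(C[...,2]>.1)]; kb=(K[:,:2]-b0)@B; print('keeper',kb.min(0),kb.max(0),np.percentile(K[:,2],[5,50,95]))
s=snap('top');print(((plane(s,[[0,0]],.19))[:,:2]-b0)@B)
C=cloud(s);hsv=cv2.cvtColor(s['frame'],cv2.COLOR_RGB2HSV);q=(C[...,:2]-b0)@B
m=(hsv[...,1]>110)&(hsv[...,0]>12)&(hsv[...,0]<32)&(abs(q[...,0]+.06)<.03)&(abs(q[...,1]-.06)<.05)&(C[...,2]>.16)
v,u=np.nonzero(m); print(len(u),u.mean(),v.mean(), (plane(s,[[u.mean(),v.mean()]],.188)[:,:2]-b0)@B)
E
```

```text
535 [ 0.51046471 -0.14997537  0.15558157] [ 0.58760218 -0.00898806  0.41701221]
top 284 [-0.05426328  0.0567522 ] [-0.06334464 -0.06324005] [0.03200905 0.0662773 ] [ 0.51905687 -0.01826873  0.19367901]
side 251 [-0.05423296  0.05328919] [-0.06311089  0.05089845] [-0.04821334  0.05847245]
172 205 198 223 [ 0.58760218 -0.14997537  0.41701221]
keeper [-0.07899168 -0.06324005] [0.03200905 0.19573242] [0.11678503 0.14831057 0.15924455]
[[0.45686875 1.26291876]]
2 333.0 166.0 [[0.03391579 0.01654288]]
```

>>> move_tool(offsets=[[-0.0035, -0.06, 0, 0, 0.05], [-0.0035, -0.121, 0, 0, 0.05], [-0.0035, -0.121, 0.05, 0, 0.05], [-0.0035, -0.121, 0.08, 0, 0.05], [-0.0035, -0.121, 0.095, 0, 0.05], [-0.0035, -0.121, 0.095, 0, 0.05]])

```text
clock: 10.4
tool_pos: [0.5178, -0.0179, 0.1886]
orientation: [179.9, 0.1, -8.3]
force: [0.1, -0.1, 0.6]
opening: 0.0501
gripper_force: 0.0
```

```bash
python3 - <<'E'
from h import *
s=snap('wrist'); save(s,'w6.png'); print(s['o']['force'])
E
```

```text
[ 0.11523729 -0.13884171  0.61994549]
```

View pics/w6.png

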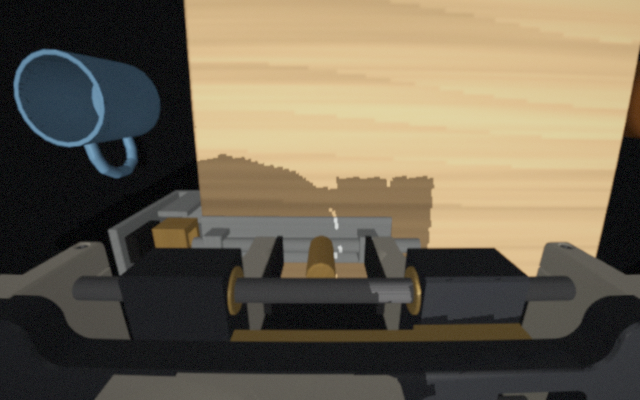

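The knob at (321,258) is centred between the open fingers, so I'll grip it.

>>> move_tool(offsets=[[0, 0, 0, 0, 0.01], [0, 0, 0, 0, 0.01], [0, 0, 0, 0, 0.01], [0, 0, 0, 0, 0.01], [0, 0, 0, 0, 0.01], [0, 0, 0, 0, 0.01]])

```text
clock: 11.2
tool_pos: [0.5183, -0.0175, 0.1897]
orientation: [-180.0, -0.0, -8.2]
force: [-0.2, 1.7, 2.8]
opening: 0.015
gripper_force: 30.0
```

```bash
python3 - <<'E'
import numpy as np, cv2
C=np.load('w5.npy'); I=cv2.imread('pics/w5.png'); hsv=cv2.cvtColor(I,cv2.COLOR_BGR2HSV)
ey=np.array([.1435,.9897]);ex=np.array([.9897,-.1435]);b0=np.array([.565,-.0828]);B=np.c_[ex,ey]
m=np.zeros((400,640),bool); m[180:225,85:126]=1
m&=(hsv[...,1]>110)&(hsv[...,0]>12)&(hsv[...,0]<32)
P=C[m]; q=(P[:,:2]-b0)@B; print(len(P),np.percentile(P[:,2],[5,25,50,75,95]),q.min(0),q.max(0))
t=P[:,2]>np.percentile(P[:,2],75)-.004; print('top face',t.sum(),q[t].min(0),q[t].max(0),np.median(P[t,2]))
# lid face check height near same row
d=C[185:235,215:262].reshape(-1,3); 
# knob top, loops
W=C[60:130,200:400].reshape(-1,3); print('wood far', W.mean(0), ((W[:,:2]-b0)@B).mean(0))
E
python3 -c "
from h import *
o=ctrl.get_obs();print(o['tool_pos'],o['force'])"
```

```text
796 [0.00078395 0.14201705 0.14806408 0.14880991 0.14961218] [-0.14521087 -0.06321813] [0.03210426 0.30446332]
top face 557 [-0.07488288 -0.06321813] [0.03210426 0.18166712] 0.14856879172835818
wood far [ 0.60173139 -0.12842245  0.13093708] [ 0.04289988 -0.03988159]
[ 0.51833897 -0.01753045  0.1896848 ] [-0.19465674  1.68303598  2.78713906]
```

>>> move_tool(offsets=[[0, -0.002, 0.001, 0, 0.01], [-0.0005, -0.004, 0.0025, 0, 0.01], [-0.001, -0.006, 0.004, 0, 0.01], [-0.002, -0.008, 0.0055, 0, 0.01], [-0.0025, -0.008, 0.007, 0, 0.01], [-0.003, -0.008, 0.009, 0, 0.01], [-0.003, -0.008, 0.009, 0, 0.01]])

```text
clock: 12.08
tool_pos: [0.5169, -0.0095, 0.1816]
orientation: [180.0, -0.1, -8.2]
force: [-2.8, -0.7, 9.0]
opening: 0.015
gripper_force: 30.0
```

>>> move_tool(offsets=[[0, -0.001, 0, 0, 0.01], [0, -0.002, 0, 0, 0.01], [0, -0.002, 0, 0, 0.01]])

```text
clock: 12.45
tool_pos: [0.517, -0.009, 0.1816]
orientation: [179.8, -0.1, -8.2]
force: [-2.1, -9.3, 9.5]
opening: 0.0151
gripper_force: 30.0
```

>>> move_tool(offsets=[[0, -0.001, 0, 0, 0.01], [0, -0.002, 0, 0, 0.01], [0, -0.002, 0, 0, 0.01]])

```text
clock: 12.82
tool_pos: [0.5169, -0.0086, 0.1817]
orientation: [179.7, -0.0, -8.2]
force: [-1.1, -17.1, 9.7]
opening: 0.0153
gripper_force: 30.0
```

>>> move_tool(offsets=[[0, 0.003, 0, 0, 0.01], [0, 0.005, 0, 0, 0.01], [-0.0007, 0.005, 0.002, 0, 0.01], [-0.0007, 0.005, 0.002, 0, 0.01]])

```text
clock: 13.32
tool_pos: [0.5163, -0.0103, 0.1797]
orientation: [180.0, -0.1, -8.2]
force: [-3.1, -1.3, 9.9]
opening: 0.0156
gripper_force: 30.0
```

>>> move_tool(offsets=[[0, -0.001, 0, 0, 0.01], [0, -0.0022, 0, 0, 0.01], [0, -0.0022, 0, 0, 0.01]])

```text
clock: 13.7
tool_pos: [0.5165, -0.0087, 0.1797]
orientation: [179.9, -0.1, -8.2]
force: [-3.4, -3.8, 10.2]
opening: 0.0153
gripper_force: 30.0
```

>>> move_tool(offsets=[[0, -0.0005, 0, 0, 0.01], [0, -0.001, 0, 0, 0.01], [0, -0.001, 0, 0, 0.01]])

```text
clock: 14.08
tool_pos: [0.5167, -0.0071, 0.1793]
orientation: [-180.0, -0.1, -8.2]
force: [-2.0, 0.1, 6.8]
opening: 0.0152
gripper_force: 30.0
```

The tip has passed the mouth: the y force fell, and the eye is now carrying some of the seal load. I'll press 1 mm more so it runs free, then slide on.

>>> move_tool(offsets=[[-0.0003, 0, 0.001, 0, 0.01], [-0.0003, -0.002, 0.001, 0, 0.01], [-0.0003, -0.004, 0.001, 0, 0.01], [-0.0003, -0.004, 0.001, 0, 0.01]])

```text
clock: 14.58
tool_pos: [0.5171, -0.0031, 0.1787]
orientation: [180.0, -0.1, -8.2]
force: [-2.3, -1.7, 9.6]
opening: 0.0154
gripper_force: 30.0
```

>>> move_tool(offsets=[[0, -0.002, 0, 0, 0.01], [0, -0.004, 0, 0, 0.01], [0, -0.006, 0, 0, 0.01], [0, -0.008, 0, 0, 0.01], [0, -0.01, 0, 0, 0.01], [0, -0.01, 0, 0, 0.01]])

```text
clock: 15.32
tool_pos: [0.5186, 0.0068, 0.1787]
orientation: [180.0, -0.1, -8.2]
force: [-2.4, -1.2, 10.4]
opening: 0.015
gripper_force: 30.0
```

>>> move_tool(offsets=[[0, -0.002, 0, 0, 0.01], [0, -0.004, 0, 0, 0.01], [0, -0.006, 0, 0, 0.01], [0, -0.008, 0, 0, 0.01], [0, -0.01, 0, 0, 0.01], [0, -0.01, 0, 0, 0.01]])

```text
clock: 16.08
tool_pos: [0.5201, 0.0167, 0.1787]
orientation: [-180.0, -0.1, -8.2]
force: [-2.6, -0.5, 10.3]
opening: 0.0157
gripper_force: 30.0
```

>>> move_tool(offsets=[[0, -0.001, 0, 0, 0.01], [0, -0.002, 0, 0, 0.01], [0, -0.003, 0, 0, 0.01], [0, -0.003, 0, 0, 0.01]])

```text
clock: 16.58
tool_pos: [0.5205, 0.0196, 0.1787]
orientation: [180.0, -0.1, -8.2]
force: [-2.3, -0.1, 9.5]
opening: 0.0153
gripper_force: 30.0
```

>>> move_tool(offsets=[[0, -0.001, 0, 0, 0.01], [0, -0.001, 0, 0, 0.01]])

```text
clock: 16.82
tool_pos: [0.5206, 0.0205, 0.1787]
orientation: [180.0, -0.1, -8.2]
force: [-2.6, -1.5, 10.0]
opening: 0.0152
gripper_force: 30.0
```

>>> move_tool(offsets=[[0, -0.001, 0, 0, 0.01], [0, -0.001, 0, 0, 0.01]])

```text
clock: 17.08
tool_pos: [0.5207, 0.0212, 0.1787]
orientation: [180.0, -0.1, -8.2]
force: [-2.0, -3.2, 9.4]
opening: 0.0154
gripper_force: 30.0
```

>>> move_tool(offsets=[[0, -0.001, 0, 0, 0.01], [0, -0.001, 0, 0, 0.01]])

```text
clock: 17.32
tool_pos: [0.5208, 0.0218, 0.1787]
orientation: [179.9, -0.1, -8.2]
force: [-1.6, -6.2, 9.7]
opening: 0.0154
gripper_force: 30.0
```

The stop is felt at y ≈ 0.021, 30 mm past the mouth as expected. I'll ease the downward press so the eye takes the lid, then release.

>>> move_tool(offsets=[[0, -0.0004, 0, 0, 0.01], [0, -0.0004, -0.0005, 0, 0.01], [0, -0.0004, -0.001, 0, 0.01], [0, -0.0004, -0.0015, 0, 0.01], [0, -0.0004, -0.002, 0, 0.01], [0, -0.0004, -0.002, 0, 0.01]])

```text
clock: 18.08
tool_pos: [0.5206, 0.022, 0.1792]
orientation: [179.9, -0.1, -8.2]
force: [4.5, -7.0, -3.3]
opening: 0.0149
gripper_force: 30.0
```

>>> move_tool(offsets=[[0, 0, 0.0007, 0, 0.01], [0, 0, 0.0007, 0, 0.01], [0, 0, 0.0007, 0, 0.03], [0, 0, 0.0007, 0, 0.04], [0, 0, 0.0007, 0, 0.04], [0, 0, 0.0007, 0, 0.04]])

```text
clock: 18.82
tool_pos: [0.52, 0.0232, 0.1786]
orientation: [-180.0, 0.0, -8.2]
force: [-0.4, 0.4, 0.0]
opening: 0.0394
gripper_force: 0.0
```

>>> move_tool(offsets=[[0, 0, -0.02, 0, 0.04], [0, 0, -0.05, 0, 0.04], [0, 0, -0.1, 0, 0.04], [0, 0.05, -0.12, 0, 0.05], [0, 0.1, -0.12, 0, 0.05], [0, 0.1, -0.12, 0, 0.05], [0, 0.1, -0.12, 0, 0.05]])

```text
clock: 19.7
tool_pos: [0.5057, -0.0759, 0.2986]
orientation: [-180.0, 0.0, -8.3]
force: [0.3, -0.7, 0.2]
opening: 0.05
gripper_force: 0.0
```

```bash
python3 - <<'E'
from h import *
s=snap('wrist'); save(s,'w7.png');C=cloud(s);print(s['o']['force'])
ey=np.array([.1435,.9897]);ex=np.array([.9897,-.1435]);b0=np.array([.565,-.0828]);B=np.c_[ex,ey]
q=(C[...,:2]-b0)@B;P=C[(q[...,1]<.02)&(q[...,1]>-.13)&(q[...,0]>-.09)&(q[...,0]<.08)&(abs(C[...,2]-.13)<.03)]
for _ in range(5):
    c=P.mean(0); n=np.linalg.svd(P-c,full_matrices=False)[2][2]; n*=np.sign(n[2]); P=P[abs((P-c)@n)<.003]
print('lid',np.arccos(n[2]),n)
hsv=cv2.cvtColor(s['frame'],cv2.COLOR_RGB2HSV)
T=q[(abs(C[...,2]-.178)<.006)&(hsv[...,1]>110)&(q[...,1]>.02)&(q[...,1]<.15)&(abs(q[...,0]+.06)<.03)]; print('knob top',len(T),T.min(0),T.max(0))
E
```

```text
[ 0.29438187 -0.69490238  0.22736373]
lid 0.02876633708577871 [ 0.02825385 -0.00538462  0.99958628]
knob top 205 [-0.06709471  0.08876643] [-0.05176482  0.10384595]
```

View pics/w7.png

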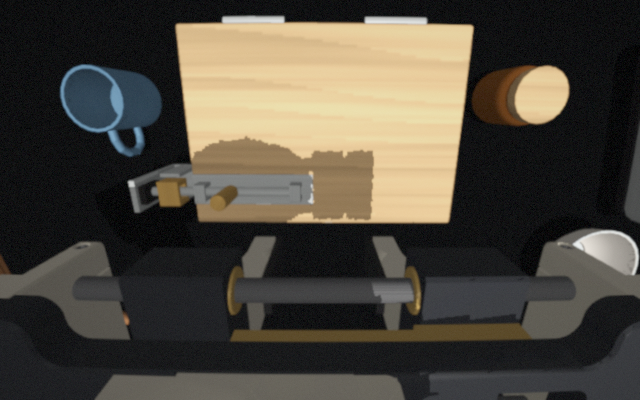

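The rod passes through the brass eye at (172,192) to the stop. The lid is held at 0.029 rad with the arm clear, and the mug, jar and bowl haven't moved. I'll hand in now.

```bash
python3 -c "
from plant import ctrl, order, snapshot
print(order.close_job())"
```

```text
the job is handed in; nothing more can be done
None
```

The lid rests on its seal and the bolt is through the eye against the keeper's stop, holding it shut; nothing else appeared to move, but the first probe at the eye peaked at about 17 N before I backed off, and the job is handed in at about 20 s with no verdict shown.

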